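Drive the stuck plug out of a rack-arm tube

TASK

A wooden end plug is stuck inside the white rack-arm tube that stands upright over the grey catch tray. Take the long slim steel driver out of its rack by its handle, not the short fat one, and with it held push the plug down until it drops out of the bottom of the tube into the tray. Push the driver in until its collar rests on the tube's top rim, let go and leave it standing there; leave the fat driver where it is.

Things in the scene. Friction and masses are not known exactly. Their poses are not given: they have to be found in the camera images.
- stand: Fixed stand with upright white steel tube. Origin: on the tube axis at table height; z up, y to its posts. Tube: 44 mm outside, bore 36, open both ends, bottom 70 and top rim 150 mm above the table. Clamp bar along y, top at 122 mm; posts at y = +-58 mm, 118 mm tall. Below: grey square tray 130 mm a side, walls 22 mm high, floor 5 mm up.
- plug: Wooden plug, 34 mm diameter, 36 mm long, lower 11 mm tapered to 26 mm. Origin: its centre. Starts stuck in the tube, its top about 26 mm below the tube's rim, held by two sprung nubs in the wall. A downward push of 5 to 15 N moves it; it drops out by itself once its top is about 20 mm above the tube's bottom, or sooner.
- rod: Long slim driver, 0.22 kg. Origin: on its axis, at the collar's underside; z up. Steel shaft 16 mm diameter, 88 mm down from the origin (tube: 80 mm); collar 50 mm wide, 6 mm thick; round dark wood handle 28 mm diameter, 6 to 61 mm above the origin. Hangs upright by its collar in a 27 mm hole in the top of a fixed grey rack, 100 mm tall, base 90 mm square; lifts straight up.
- stub: The wrong driver, to be left alone: same handle, but a fat short shaft 40 mm diameter, 45 mm long (too wide for the tube) and a 72 mm collar. Origin under its collar, z up. Hangs in a rack of the same form, 100 mm tall.
Mind the look-alikes: they are no part of the job. Leave any green or purple look-alike of the rod alone.

How it is judged:
By the outcome, as a careful person would: the job done as asked, in the order asked, and still so for the second after the job is handed in, with the robot touching nothing.
It also fails if it takes over 42 s, if anything falls off the work surface, if the arm or the gripper's body presses on something with over 40 N, if the wrist force passes 120 N, or if a joint passes its speed limit or range.

ROBOT

A 6-joint arm with a two-finger parallel gripper is mounted at the origin on the work surface. World frame = base frame: x ahead of the robot, y to its left, z up, the work surface at z = 0. Lengths are in mm, angles in rad, forces in N, time in s.
With the tool pointing down it reaches from about 275 to 750 mm from the base axis. Payload 10.2 kg.
Tool frame: the origin (TCP) lies midway between the tips of the shut fingers; the grasp point (between the pads) lies 19 mm behind it (ctrl.pinch_z is the distance from the TCP to the grasp point, in mm); x points along the fingers, z is the direction in which the jaws open and shut, and the axes are right-handed (so a half turn about x gives the same grasp; the last joint's range is limited). The gripper opens to 85 mm and grips with 20 to 120 N. Pads are 22 mm wide; open, the fingers measure 114 mm over their backs; the gripper's body (76 mm by 85 mm) begins 54 mm behind the grasp point. The pads swing forward as they close: fully open they stand 13 mm farther back than shut.
Start: joints at [-1.49, 0.313, 1.498, -0, 1.331, -0.223], TCP at [157.04, -500.969, 231.294] pointing down, gripper open.
Joint ranges: [-2.94, 2.94], [-0.97, 2.17], [0.19, 2.56], [-1.23, 4.37], [0.02, 3.11], [-2.88, 2.88]. Speed limits (rad/s): [2.39, 2.39, 3.01, 3.14, 3.14, 3.14].

INTERFACE

Orientations are given as a unit quaternion [w, x, y, z].
In Python, from rig import ctrl, capture, workorder, nets gives the robot as it stands. The module is installed in compiled form; this text tells all that it offers.
- The arm moves only by the tool send_rows, never from a script. Its argument "rows" is text: rows parted by semicolons, each of 5 numbers parted by spaces: the opening, from 0 (shut) to 1 (fully open), then the shift along the tool's x, y, z in cm, then the turn about the tool's x in units of 5 degrees (1.0 is 5 degrees). In form: grip x y z yaw; .... A call has 1 to 12 rows; each row is the pose to reach, as a shift and turn from the pose commanded when the call began, along the tool's axes at that moment; what a row does not reach only later rows make up. A row lasts 1/10 s, in which the tool goes at most 50 mm and 8.59 degrees, less where a joint would pass 70% of its speed; a pose out of reach is approached as far as the arm can. A call with a gripper value outside its range is refused whole. The fingers move at their own pace and stop on an object; "grip_force" is the grip in N (left out, the last holds). Time passes only in rows, so rows that repeat a pose let the fingers close. It gives the time, the measured TCP pose, the force and the opening at its end, in the units of the state.
- ctrl.sense(): the state, without advancing time (a new reading comes with each control period).
- capture(name): name is "side" or "top"; returns a dict with "pixels" (400x640x3 uint8, red, green, blue), "intrinsics" (3x3 intrinsics, pixels), "view" (4x4, takes a point from world to camera coordinates). Camera axes: x right, y down, z forward; pixel columns grow to the right and rows downward; lengths in mm; the calibration is good to about 2 mm. A picture is of the moment at which its call begins. There is no depth.
- workorder.finish_job(): hands the job in, once; it reports no verdict.
Trained networks look in a picture, given as the dict that the camera call returned (one of the last four; its "shot" number tells which), for a name from the list of things; names that differ only in an ending like _2 or _b are one class to them, and where a whole thing is asked for, a point or a joint stands for the part that bears it (a point fixed in the world has none). Each returns a list of dicts, best first, with "confidence" (0 to 1); they miss things now and then, are a little off and sometimes report something else, mostly with a low value. They report only what shows in the picture. A call takes as long as a camera call. They do not tell look-alikes from the thing itself.
- nets.boxes_of(picture, target): "location" ([x, y, z] in mm, in world coordinates, good to about 4 mm: the middle of the surface that is visible of it).
- nets.spot_point(picture, target): "location" ([x, y, z] in mm, in world coordinates, good to about 4 mm: a listed point, or the origin of a listed thing).
The state is a dict: "time_s": time; "joints": joint angles; "dq": joint speeds; "tau": joint torques, N m; "eef_pos": TCP position; "ee_rot": TCP orientation; "force": force on the tool from outside, world axes, zero at the start; "wrist_torque": the same for the moment, N m; "grip_width": opening from 0.0 (shut) to 1.0 (fully open).
Only numpy, scipy, OpenCV 4.12 (cv2) and the standard library are available. Lean on these libraries where they do the work, as an engineer would, in place of code of your own. Each camera call takes 0.05 s, during which the arm holds its last target.

## Working session

There is one attempt and no reset: what is moved stays moved. The work goes in short steps, Python scripts to look and compute and a tool call to move; the robot and the scene stay as the last step left them, time stands still between calls to the robot, and variables do not carry over. Pictures are saved under pics/ and viewed, and the job is handed in when it is done.

Besides the shell and the picture viewer there is one more tool, called after "Emit:" as name(argument=value, ...) on one line, values as JSON. send_rows: Moves the arm, as the interface text tells. Its arguments: {"type":"object","properties":{"rows":{"type":"string"},"grip_force":{"type":"number"}},"required":["rows"]}

```bash
mkdir -p pics; cat > h.py <<'E'
import numpy as np, cv2
from rig import ctrl, capture, workorder, nets
def save(p,n): cv2.imwrite('pics/'+n+'.png', cv2.cvtColor(p['pixels'],cv2.COLOR_RGB2BGR))
def proj(p,X):
    c=p['view']@np.r_[X,1]; u=p['intrinsics']@c[:3]; return (u[:2]/u[2]).round(1)
E
python3 - <<'E'
from h import *
s=ctrl.sense(); print(s['eef_pos'],s['ee_rot'],s['grip_width'],s['time_s'],ctrl.pinch_z)
for n in ['top','side']:
    p=capture(n); save(p,n+'0')
    for t in ['stand','rod','stub','plug']:
        for f in (nets.spot_point,nets.boxes_of):
            for r in f(p,t)[:4]: print(n,t,f.__name__,np.round(r['location'],1),round(r['confidence'],2),proj(p,r['location']))
E
```

```text
[ 157.00987485 -500.7019442   230.73273179] [ 0.56959601  0.41895113  0.57018134 -0.4182506 ] 0.9988472570030712 0.0 18.700000000000003
top stand call [ 5.689e+02 -2.347e+02  3.000e-01] 0.68 [425.4 177.1]
top stand call [ 559.5 -227.8    8. ] 0.59 [423.1 181. ]
top rod call [378.3 -42.5  92.5] 0.9 [333.6 271.3]
top rod call [625.  -20.   85.4] 0.82 [322.5 137.8]
top rod call [523.4 121.1  89. ] 0.82 [244.8 190.1]
top rod call [498.4 -17.1 100.5] 0.71 [320.5 204.2]
top rod call [518.1 114.6  93.4] 0.72 [248.1 192.7]
top rod call [498.8 -16.  102.8] 0.68 [319.9 203.9]
top rod call [382.9 -40.1  98.5] 0.63 [332.5 268.8]
top rod call [ 571.4 -238.   118.2] 0.38 [443.6 165. ]
top stub call [505.4 246.5  97.2] 0.96 [174.  198.2]
top stub call [508.5 239.8 106.7] 0.67 [176.5 195.9]
top plug call [ 570.7 -230.9  102.7] 0.44 [437.3 166.9]
top plug call [ 558.1 -227.9   12. ] 0.65 [423.6 181.3]
top plug call [ 572.6 -232.5  118. ] 0.64 [440.5 164.3]
side stand call [ 5.693e+02 -2.334e+02  5.000e-01] 0.58 [366.6 157.3]
side stand call [ 563.2 -218.1   21.2] 0.61 [365. 155.]
side rod call [625.6 -15.2  90. ] 0.76 [285.8 160.6]
side rod call [381.4 -41.7  86.8] 0.76 [377.5 214. ]
side rod call [528.3 121.4  85.5] 0.69 [265.6 218.6]
side rod call [501.  -13.1 100.7] 0.68 [324.3 185.7]
side rod call [617.2 -12.8  97.5] 0.9 [287.2 160.4]
side rod call [521.6 126.2  94. ] 0.76 [265.3 219. ]
side rod call [491.7  -5.4 116.2] 0.66 [324.8 184.5]
side rod call [376.3 -33.9  97.5] 0.57 [377.4 214. ]
side stub call [503.  239.7  99.6] 0.63 [221.  257.5]
side stub call [493.2 246.6 106. ] 0.67 [220.2 261.1]
```

View pics/top0.png

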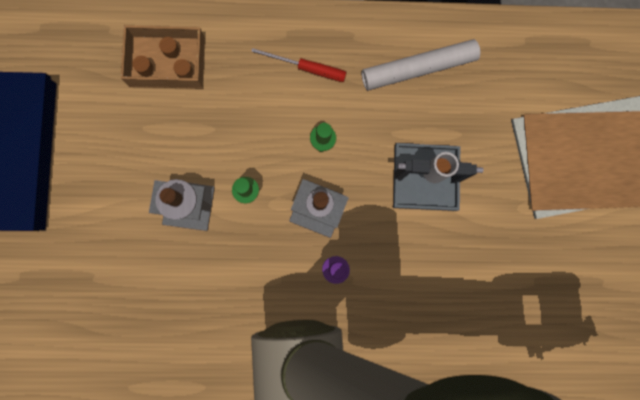

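View pics/side0.png

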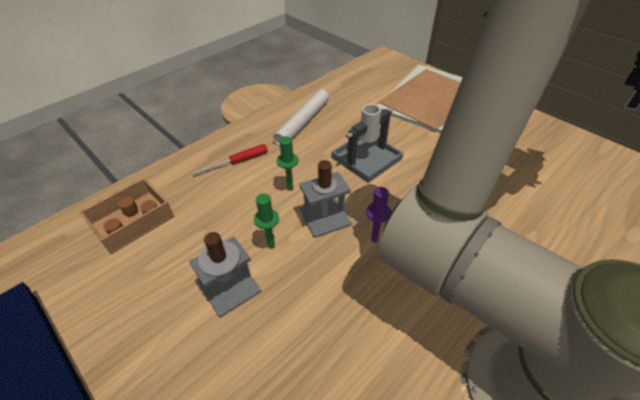

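```bash
python3 - <<'E'
import cv2,numpy as np
a=cv2.imread('pics/top0.png');b=cv2.imread('pics/side0.png')
cv2.imwrite('pics/crop0.png',np.hstack([cv2.resize(a[90:330,150:390],(390,390),interpolation=2),cv2.resize(b[110:290,200:430],(400,390),interpolation=2)]))
E
```

```text
(no output)
```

View pics/crop0.png

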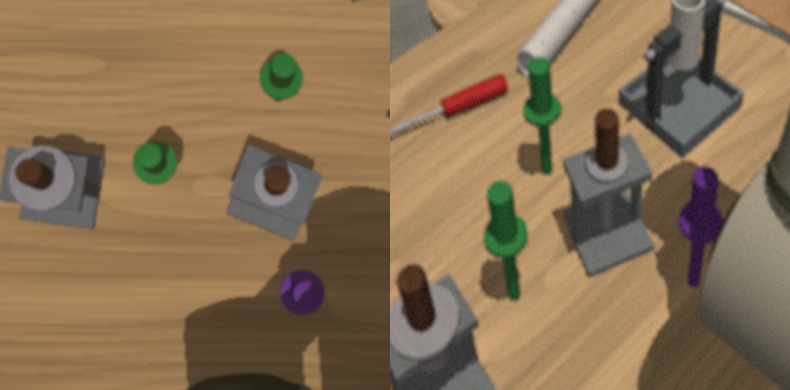

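Candidates for the rod in the top view are green (323,137), green (245,189), purple (335,270) and the dark wood handle with a small collar in the grey rack (320,203). The last one fits: dark wood, 50 mm collar, in a rack. The stub is at (175,198) with the wide collar. I'll check the measured poses against the pictures with an overlay.

```bash
cat >> h.py <<'E'
from scipy.spatial.transform import Rotation as R
def axes():
    q=ctrl.sense()['ee_rot']; return R.from_quat([q[1],q[2],q[3],q[0]]).as_matrix()
def circ(img,p,c,r,k,off,col):
    t=np.linspace(0,2*np.pi,60); P=np.array([(proj(p,[c[0]+r*np.cos(a),c[1]+r*np.sin(a),c[2]])+.5-off)*k for a in t])
    cv2.polylines(img,[np.int32(P*16)],True,col,1,cv2.LINE_AA,4)
def view(name,items,center,n,k=6,w=64,h=48):
    p=capture(name); u=proj(p,center); o=np.int32(u)-[w//2,h//2]
    im=cv2.cvtColor(p['pixels'],cv2.COLOR_RGB2BGR)[o[1]:o[1]+h,o[0]:o[0]+w]
    im=cv2.resize(im,None,fx=k,fy=k,interpolation=cv2.INTER_CUBIC)
    for c,r,col in items: circ(im,p,c,r,k,o,col)
    return im
E
python3 - <<'E'
from h import *
print(axes().round(4))
rx,ry=499.5,-14.5; sx,sy=569,-234
I=[((rx,ry,106),25,(0,255,255)),((rx,ry,161),14,(0,255,0))]
J=[((sx,sy,150),22,(0,255,255)),((sx,sy,124),17,(0,255,0)),((sx,sy,70),22,(255,0,255))]
rows=[np.hstack([view(n,I,(rx,ry,125),0),view(n,J,(sx,sy,110),0)]) for n in ('top','side')]
cv2.imwrite('pics/ov0.png',np.vstack(rows))
E
```

```text
[[-0.000e+00  9.542e-01  2.992e-01]
 [ 1.000e-04  2.992e-01 -9.542e-01]
 [-1.000e+00  0.000e+00 -1.000e-04]]
```

View pics/ov0.png

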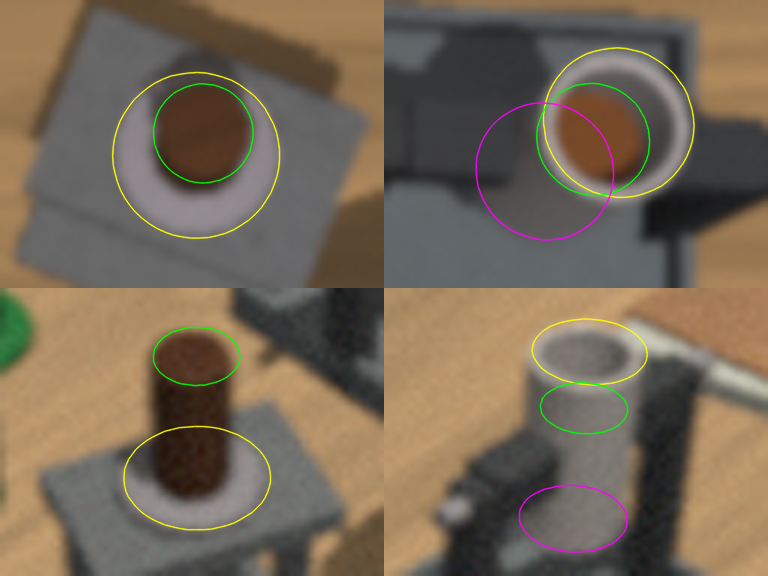

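The overlay matches to about 2 mm: rod at about (500,-14) with its collar at 100, tube at about (569.5,-233). The brown plug shows in the bore at zoomed (598,137). Next I move above the rod.

Emit:
send_rows(rows="1 0.5 5 -3.8 0;1 1 9.5 -7.2 0;1 2 14 -10.8 0;1 3 18 -14 0;1 3 22 -17 0;1 3 26 -20 0;1 3 30 -23 0;1 3 34 -26 0;1 3 38 -29 0;1 3 42 -32 0;1 3 45 -34.5 0;1 3 47.3 -36.2 0", grip_force=70)

```text
time_s: 2.3
eef_pos: [501.0, -11.8, 201.5]
ee_rot: [0.57, 0.418, 0.57, -0.418]
force: [0.2, -1.7, 0.6]
grip_width: 1.0
```

Emit:
send_rows(rows="1 0 0 0 0;1 0 0 0 0;1 0 0 0 0")

```text
time_s: 2.6
eef_pos: [499.7, -14.8, 201.3]
ee_rot: [0.57, 0.419, 0.57, -0.419]
force: [-0.4, 0.3, -0.4]
grip_width: 0.997
```

```bash
python3 - <<'E'
from h import *
s=ctrl.sense(); A=axes(); print(s['eef_pos'],s['joints'],A.round(3))
g=np.array([500,-14,122]); print('tool cm',(A.T@(g-s['eef_pos'])/10).round(2))
for n in('top','side'): save(capture(n),n+'1')
a=cv2.imread('pics/top1.png');b=cv2.imread('pics/side1.png')
cv2.imwrite('pics/c1.png',np.hstack([cv2.resize(a[100:300,220:420],(390,390)),cv2.resize(b[90:290,220:420],(390,390))]))
E
```

```text
[499.70604542 -14.79371977 201.28160788] [-2.64280420e-01  2.84082062e-01  1.61760666e+00 -2.05028390e-04
  1.24013312e+00  1.00364477e+00] [[-0.     0.954  0.298]
 [-0.     0.298 -0.954]
 [-1.    -0.     0.   ]]
tool cm [ 7.93  0.05 -0.07]
```

View pics/c1.png

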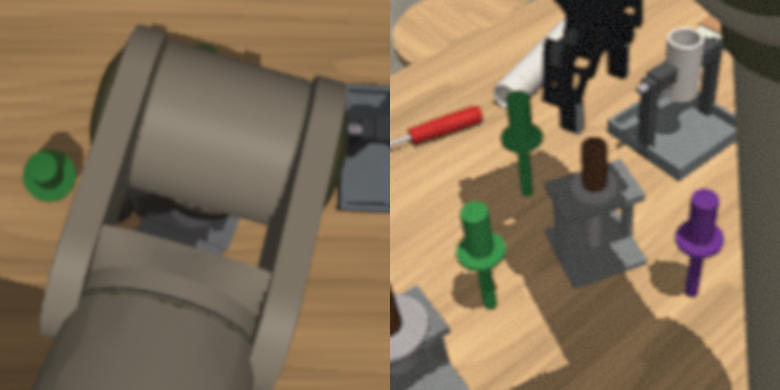

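The side crop shows the open gripper straight above the dark-handled rod at (595,185). Descending and closing.

Emit:
send_rows(rows="1 3 0 0 0;1 5.5 0 0 0;1 7.2 0 0 0;1 7.8 0 0 0;1 7.8 0 0 0;0 7.8 0 0 0;0 7.8 0 0 0;0 7.8 0 0 0;0 7.8 0 0 0;0 7.8 0 0 0;0 7.8 0 0 0;0 7.8 0 0 0", grip_force=70)

```text
time_s: 3.9
eef_pos: [500.4, -14.2, 123.9]
ee_rot: [0.57, 0.419, 0.57, -0.418]
force: [-0.3, -1.2, 5.7]
grip_width: 0.312
```

Emit:
send_rows(rows="0 0 0 0 0;0 0 0 0 0;0 0 0 0 0;0 0 0 0 0")

```text
time_s: 4.3
eef_pos: [500.4, -14.2, 123.9]
ee_rot: [0.57, 0.419, 0.57, -0.418]
force: [-1.7, -1.2, 5.4]
grip_width: 0.311
```

```bash
python3 - <<'E'
from h import *
s=ctrl.sense(); print(s['eef_pos'],s['force'],s['grip_width'],s['time_s'])
save(capture('side'),'side2')
b=cv2.imread('pics/side2.png')
cv2.imwrite('pics/c2.png',cv2.resize(b[110:270,240:430],None,fx=3,fy=3))
E
```

```text
[500.37138247 -14.18835253 123.87609349] [-1.7247876  -1.17473749  5.36465108] 0.3112021270594787 4.3
```

View pics/c2.png

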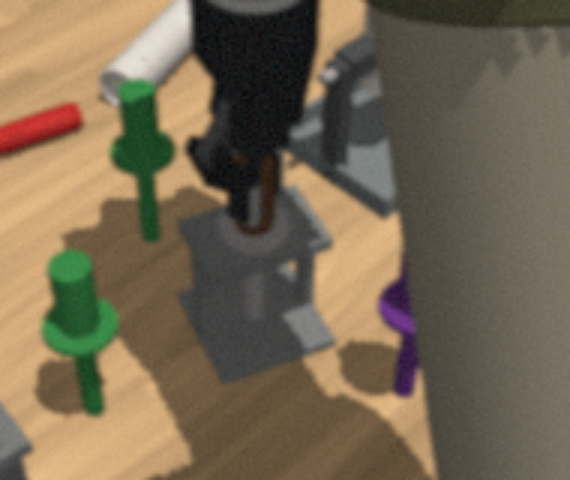

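The handle is gripped (opening 0.31 ≈ 27 mm). Lifting straight up.

Emit:
send_rows(rows="0 -0.5 0 0 0;0 -1.5 0 0 0;0 -3 0 0 0;0 -5 0 0 0;0 -7 0 0 0;0 -9 0 0 0;0 -11 0 0 0;0 -13 0 0 0;0 -15 0 0 0;0 -16 0 0 0;0 -16 0 0 0;0 -16 0 0 0", grip_force=80)

```text
time_s: 5.55
eef_pos: [499.8, -14.0, 282.5]
ee_rot: [0.569, 0.418, 0.57, -0.419]
force: [0.1, 0.5, -2.1]
grip_width: 0.308
```

```bash
python3 - <<'E'
from h import *
s=ctrl.sense(); A=axes(); print(s['eef_pos'],s['force'],s['grip_width'],s['time_s'])
g=np.array([569.5,-233,s['eef_pos'][2]]); print('tool cm',(A.T@(g-s['eef_pos'])/10).round(2))
E
```

```text
[499.79822033 -13.95507899 282.54096987] [ 0.13812423  0.54037061 -2.13874667] 0.3076890108608552 5.55
tool cm [-2.000e-02  1.000e-01  2.299e+01]
```

Emit:
send_rows(rows="0 0 0 1.5 0;0 0 0 4 0;0 0 0 7 0;0 0 0 10 0;0 0 0.1 13 0;0 0 0.1 16 0;0 0 0.1 19 0;0 0 0.1 21.5 0;0 0 0.1 22.7 0;0 0 0.1 23 0;0 0 0.1 23 0;0 0 0.1 23 0")

```text
time_s: 6.75
eef_pos: [569.8, -232.3, 283.4]
ee_rot: [0.57, 0.418, 0.57, -0.418]
force: [-0.0, 0.4, -2.3]
grip_width: 0.31
```

Emit:
send_rows(rows="0 0 0 0 0;0 0 0 0 0")

```text
time_s: 6.95
eef_pos: [569.8, -232.6, 283.6]
ee_rot: [0.57, 0.418, 0.57, -0.418]
force: [-0.8, 0.3, -2.0]
grip_width: 0.314
```

```bash
python3 - <<'E'
from h import *
s=ctrl.sense(); print(s['eef_pos'],s['force'],s['grip_width'],s['time_s'])
x,y,z=s['eef_pos']; o=z-23.9; sx,sy=569.5,-233
I=[((x,y,o),25,(0,255,0)),((x,y,o-88),8,(0,255,0)),((sx,sy,150),22,(0,255,255)),((sx,sy,70),22,(255,0,255))]
rows=[view(n,I,(sx,sy,190),0,k=6,w=64,h=96) for n in ('top','side')]
cv2.imwrite('pics/ov3.png',np.hstack(rows))
E
```

```text
[ 569.83588584 -232.56324688  283.60975667] [-0.75068843  0.34334262 -1.98762675] 0.3135852180358038 6.95
```

View pics/ov3.png

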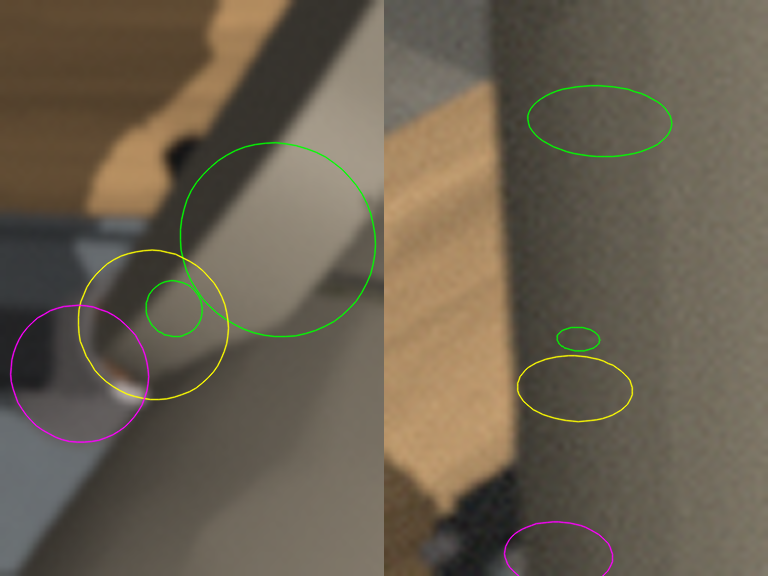

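Both cameras are blocked by the arm here: the top view shows only a sliver of rim at (130,390) and the side view shows none. I'll go by force. First the shaft goes about 15 mm into the bore.

Emit:
send_rows(rows="0 0.7 0 0 0;0 1.4 0 0 0;0 2 0 0 0;0 2.5 0 0 0;0 3 0 0 0;0 3.5 0 0 0;0 3.8 0 0 0;0 3.8 0 0 0")

```text
time_s: 7.85
eef_pos: [569.7, -233.2, 244.8]
ee_rot: [0.57, 0.419, 0.57, -0.419]
force: [0.9, 0.6, -1.4]
grip_width: 0.313
```

No contact, so the shaft is in the bore. Now pushing the plug.

Emit:
send_rows(rows="0 0.4 0 0 0;0 0.8 0 0 0;0 1.2 0 0 0;0 1.5 0 0 0;0 1.8 0 0 0;0 2.1 0 0 0")

```text
time_s: 8.45
eef_pos: [570.6, -233.7, 226.6]
ee_rot: [0.572, 0.419, 0.568, -0.419]
force: [-0.7, 1.0, 14.9]
grip_width: 0.306
```

Emit:
send_rows(rows="0 0.3 0 0 0;0 0.6 0 0 0;0 0.9 0 0 0;0 1.2 0 0 0;0 1.5 0 0 0;0 1.8 0 0 0")

```text
time_s: 9.05
eef_pos: [570.5, -233.8, 208.8]
ee_rot: [0.572, 0.419, 0.568, -0.419]
force: [-1.4, -0.4, 12.2]
grip_width: 0.304
```

Emit:
send_rows(rows="0 0.3 0 0 0;0 0.6 0 0 0;0 0.9 0 0 0;0 1.2 0 0 0;0 1.5 0 0 0;0 1.8 0 0 0;0 2.1 0 0 0")

```text
time_s: 9.75
eef_pos: [569.8, -233.2, 184.8]
ee_rot: [0.57, 0.419, 0.57, -0.419]
force: [0.4, 0.5, -1.9]
grip_width: 0.306
```

Emit:
send_rows(rows="0 0.2 0 0 0;0 0.4 0 0 0;0 0.6 0 0 0;0 0.7 0 0 0")

```text
time_s: 10.15
eef_pos: [569.8, -233.2, 178.1]
ee_rot: [0.57, 0.419, 0.57, -0.419]
force: [-0.0, 0.3, -1.6]
grip_width: 0.309
```

The force fell to zero, so the plug has dropped. Now easing the collar down onto the rim.

Emit:
send_rows(rows="0 0.1 0 0 0;0 0.2 0 0 0;0 0.3 0 0 0;0 0.4 0 0 0;0 0.4 0 0 0")

```text
time_s: 10.65
eef_pos: [569.8, -233.2, 174.1]
ee_rot: [0.57, 0.419, 0.57, -0.419]
force: [0.0, -0.3, -2.2]
grip_width: 0.306
```

```bash
python3 - <<'E'
from h import *
s=ctrl.sense(); print(s['eef_pos'],s['force'],s['grip_width'],s['time_s'])
ims=[]
for n in ('top','side'):
    p=capture(n); u=np.int32(proj(p,(569,-233,100)));ims.append(cv2.resize(cv2.cvtColor(p['pixels'],cv2.COLOR_RGB2BGR)[max(0,u[1]-65):u[1]+65,u[0]-65:u[0]+65],(390,390)))
cv2.imwrite('pics/c4.png',np.hstack(ims))
E
```

```text
[ 569.78413299 -233.18568     174.13984435] [ 0.02202949 -0.28310166 -2.23573859] 0.306205160100362 10.65
```

View pics/c4.png

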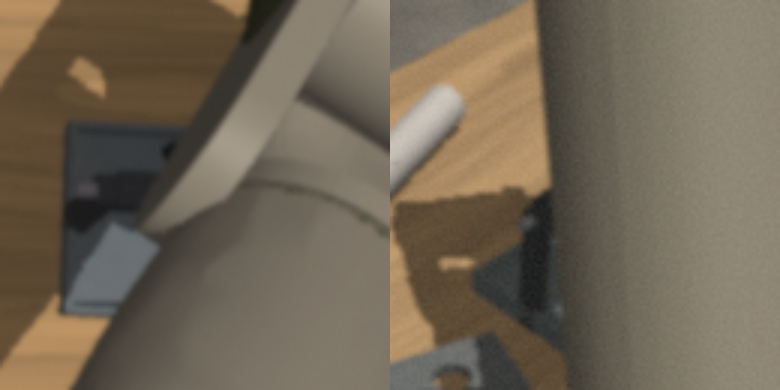

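The view is still blocked and there's no contact yet. Lowering in small steps until the force rises.

Emit:
send_rows(rows="0 0.1 0 0 0;0 0.1 0 0 0;0 0.2 0 0 0;0 0.2 0 0 0")

```text
time_s: 11.15
eef_pos: [570.0, -233.3, 173.9]
ee_rot: [0.57, 0.419, 0.569, -0.419]
force: [-4.0, 1.3, 9.6]
grip_width: 0.312
```

Contact at 173.9, as computed for the collar on the rim. Releasing and rising.

Emit:
send_rows(rows="0 0 0 0 0;0.45 0 0 0 0;0.6 0 0 0 0;0.8 0 0 0 0;1 0 0 0 0;1 0 0 0 0;1 0 0 0 0;1 0 0 0 0;1 0 0 0 0;1 0 0 0 0")

```text
time_s: 12.15
eef_pos: [569.8, -233.2, 172.3]
ee_rot: [0.57, 0.419, 0.57, -0.419]
force: [0.5, -0.7, 0.3]
grip_width: 1.0
```

Emit:
send_rows(rows="1 -1 0 0 0;1 -2.5 0 0 0;1 -5 0 0 0;1 -8 0 0 0;1 -11 0 0 0;1 -13 0 0 0;1 -13 -5 0 0;1 -13 -10 0 0;1 -13 -15 0 0;1 -13 -19 0 0;1 -13 -22 0 0;1 -13 -22 0 0")

```text
time_s: 13.35
eef_pos: [357.6, -299.9, 303.6]
ee_rot: [0.57, 0.419, 0.569, -0.42]
force: [0.0, 0.1, -0.5]
grip_width: 0.999
```

Emit:
send_rows(rows="1 0 0 5 0;1 0 0 10 0;1 0 0 14 0;1 0 0 18 0;1 0 0 20 0;1 0 0 20 0;1 0 0 20 0")

```text
time_s: 14.05
eef_pos: [420.3, -489.5, 302.3]
ee_rot: [0.57, 0.419, 0.57, -0.418]
force: [-0.4, -0.1, -0.6]
grip_width: 1.001
```

```bash
python3 - <<'E'
from h import *
s=ctrl.sense(); print(s['eef_pos'],s['force'],s['grip_width'],s['time_s'])
sx,sy=569.5,-233
I=[((sx,sy,156),25,(0,255,255)),((sx,sy,211),14,(0,255,0))]
rows=[]
for n in ('top','side'):
    p=capture(n); save(p,n+'5')
    print([(np.round(r['location']),round(r['confidence'],2)) for t in('plug','rod') for r in nets.spot_point(p,t)])
    rows.append(view(n,I,(sx,sy,100),0,k=5,w=76,h=96)); rows.append(view(n,[],(sx,sy,100),0,k=5,w=76,h=96))
cv2.imwrite('pics/ov5.png',np.hstack([rows[0],rows[2]]));cv2.imwrite('pics/ov5b.png',np.hstack([rows[1],rows[3]]))
E
```

```text
[ 420.25246274 -489.47844331  302.25850626] [-0.42108744 -0.14404198 -0.58179792] 1.0009773958013108 14.05
[(array([ 566., -239.,   22.]), 0.62), (array([ 567., -234.,  151.]), 0.85), (array([382., -45.,  90.]), 0.75), (array([626., -21.,  84.]), 0.67), (array([524., 121.,  86.]), 0.65)]
[(array([ 565., -244.,   25.]), 0.65), (array([379., -46.,  87.]), 0.97), (array([ 571., -230.,  155.]), 0.85), (array([624., -19.,  92.]), 0.72), (array([527., 125.,  83.]), 0.7)]
```

View pics/ov5.png

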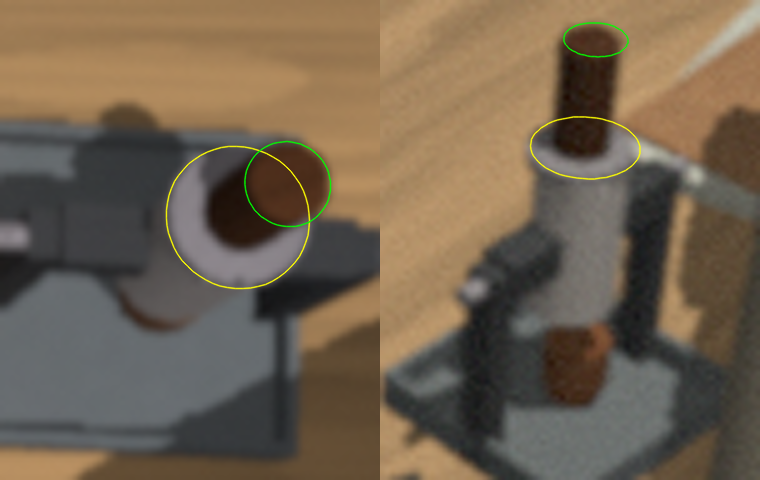

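View pics/side5.png

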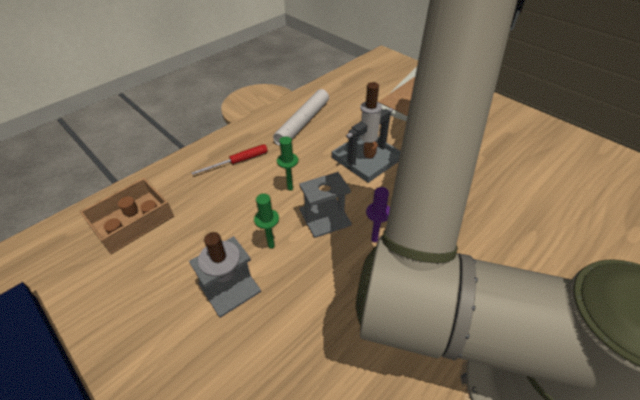

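The rod stands with its collar on the rim (zoomed (585,150)) and matches the overlay. The plug is in the tray below the tube (zoomed (575,365)). The stub and the look-alikes haven't moved. Handing in.

```bash
python3 -c "
from h import *
print(workorder.finish_job())"
```

```text
the job is handed in; nothing more can be done
None
```

The job is done and handed in at about 14 s. I took the long slim driver out of its rack by its dark wood handle and pushed the plug down through the tube. I then pressed the driver in until its collar touched the rim, let go, and moved the arm clear.

- **Push:** I read 12–15 N while the plug was moving. The force then fell to zero, which means the plug had dropped out.
- **Collar on the rim:** it touched at the expected height with about 12 N. After release, both cameras showed the driver upright, with its origin at 151–155 mm against the 150 mm rim.
- **Plug:** both cameras showed it in the tray, with its centre about 22–25 mm above the table.
- **Other things:** the fat driver and the green and purple look-alikes were where they had been, and the gripper was touching nothing.

The arm blocked both cameras during the insertion, so I guided that part by measured position and force only. The side picture sat about 2 mm off my model, which is within the stated calibration error. No check failed.

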